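# Dig the blower fan out of a strip-down tray and clamp it in the board vice

## Robot

A 7-joint arm with a two-finger parallel gripper is mounted at the origin on a cart in front of the work surface, level with it; the furniture and walls round the work are solid. World frame = base frame: x ahead of the robot, y to its left, z up, the work surface at z = 0. Lengths are in mm, angles in rad, forces in N, time in s.
With the tool pointing down it reaches from about 400 to 900 mm from the base axis. Payload 5.6 kg.
Tool frame: the origin (TCP) lies midway between the tips of the shut fingers; the grasp point (between the pads) lies 19 mm behind it; z points along the fingers, y is the line along which they close (so a half turn about z gives the same grasp; the last joint's range is limited). The gripper opens to 92 mm and grips with 3 to 60 N. Pads are 20 mm wide; open, the fingers measure 128 mm over their backs; the gripper's body (75 mm by 189 mm) begins 69 mm behind the grasp point.
Start: joints at [1.169, 0.468, -0.012, 1.603, 0.006, 1.071, -0.056], TCP at [228.208, -608.63, 214.592] pointing down, gripper open.
Joint ranges: [-2.53, 2.53], [-0.31, 2.02], [-1.57, 1.55], [0.28, 2.44], [-1.29, 4.43], [0.15, 1.84], [-2.92, 2.92]. Speed limits (rad/s): [2.57, 2.57, 3.14, 3.14, 3.14, 3.14, 3.14].

## Interface

Orientations are given as a rotation vector (axis times angle).
In Python, from cell import robot, grip, kin, viewer gives the robot as it stands. Calls block until the motion is done:
- robot.movep(position, orientation): joint-space move of the TCP to a pose.
- robot.servo_line(position, feed=150, rotation=None): straight line of the TCP; rotation=None keeps the orientation; feed is the mean speed in mm/s.
- robot.goto_joints(angles): joint-space move.
- grip(opening, newtons=None): opening from 0.0 (shut) to 1.0 (fully open); newtons is the grip in N (None keeps the last); returns when the fingers have stopped.
- robot.hold(seconds).
- kin.ik(position, orientation): joint angles nearest the present ones, or None.
- robot.observe(): the state.
- viewer.read_camera(name): name is "side" or "top" or "wrist"; returns the picture (480x640x3 uint8, red, green, blue); there is no depth.
- viewer.camera_info(name): a dict with "camera_matrix" (3x3 intrinsics, pixels), "R" (3x3) and "t" (3): a world point X has camera coordinates R X + t. Camera axes: x right, y down, z forward; pixel columns grow to the right and rows downward; lengths in mm; the calibration is good to about 2 mm. The wrist camera is an equidistant fisheye: a pixel r from the principal point sees the ray r / f radians off the axis. A picture is of the moment at which its call begins: read the wrist's pose just before it. camera_info takes no time and is no camera call; for the wrist camera it gives the pose at the moment of the call.
A pose or a line that the arm cannot do raises robot.IKError and nothing moves.
- robot.job_done(): hands the job in; it is judged then, once.
Trained networks look in the newest picture that a camera, given by its name, has taken for a name from the list of things; names that differ only in an ending like _2 or _b are one class to them, and where a whole thing is asked for, a point or a joint stands for the part that bears it (a point fixed in the world has none). Each returns a list of dicts, best first, with "confidence" (0 to 1); they miss things now and then, are a little off and sometimes report something else, mostly with a low value. They report only what shows in the picture. A call takes as long as a camera call.
- viewer.silhouettes(name, camera): "mask" (480x640 bool, what is visible of it).
- viewer.pinpoint(name, camera): "at" ([x, y, z] in mm, in the coordinates of the camera as it stood for that picture, good to about 4 mm: a listed point, or the origin of a listed thing).
The state is a dict: "t": time; "joints": joint angles; "joint_velocities": joint speeds; "joint_torque": joint torques, N m; "tcp_pos": TCP position; "tcp_rot": TCP orientation; "contact_force": force on the tool from outside, world axes, zero at the start; "wrist_torque": the same for the moment, N m; "grip_width": opening from 0.0 (shut) to 1.0 (fully open); "grip_force": force on a finger pad.
Only numpy, scipy, OpenCV 4.12 (cv2) and the standard library are available. Lean on these libraries where they do the work, as an engineer would, in place of code of your own. Each camera call takes 0.05 s, during which the arm holds its last target. There are 200 camera calls.

## Task

The blower fan of a stripped laptop lies in the grey parts tray, underneath the battery pack. Slide the battery pack off it gently, without lifting or squeezing the pack, until the pack lies flat on the tray floor; then take out only the fan, lay it flat on the two rails of the board vice between the jaws, roughly midway along them, and push the sliding jaw up until the fan is held between both jaws. Leave everything else in the tray and do not disturb the pen, the flux tin or the nut driver on the bench.

Things in the scene. Friction and masses are not known exactly. Their poses are not given: they have to be found in the camera images.
- tray: shallow light grey plastic parts tray, fixed to the bench, 260 (its x) x 340 (its y) mm outside, walls 4 mm thick and 56 mm high, with a rim that stands 6 mm out all round and a grip ledge reaching 18 mm out on each short side. Origin: centre of its underside on the bench; z up; the inner floor is 4 mm above the origin, the rim top 56 mm.
- fan: THE PART TO TAKE: flat black laptop blower fan, a square with clipped corners, 70 (its x) x 72 (its y) x 10 mm, 50 g. Lies flat in the left or right half of the tray, about 80 mm from the middle. Origin: centre of its underside, z up when it lies as it starts. Grasp it across its x sides, from above.
- battery: black laptop battery pack with a white panel, 60 (its x) x 135 (its y) x 12 mm, 0.11 to 0.22 kg. Starts flat on top of the fan, its long axis within 30 degrees of the tray's x. Origin: centre of its underside. A push of 1 to 3 N slides it; not to be raised more than 45 mm above the tray's underside nor pressed by the fingers with over 15 N.
- charger: black laptop power brick, 52 x 125 (its y) x 31 mm, 0.2 to 0.4 kg, lying in the other half of the tray, about 85 mm from the middle, long axis about along the tray's x. Origin: centre of its underside. Stays in the tray.
- ssd: black 2.5 inch drive with a grey panel, 70 x 100 (its y) x 8 mm, lying on top of the charger, so its top is 43 mm above the tray underside while the battery pack on the fan reaches only 26 mm. Origin: centre of its underside. Stays in the tray.
- small_board: small red circuit board, 36 x 50 x 8 mm, on the tray floor at the charger's far end. Origin: centre of its underside. Stays in the tray.
- green_board: small green circuit board, 36 x 62 x 8 mm, on the tray floor in the middle of its far side. Origin: centre of its underside. Stays in the tray.
- board_vice: white and black circuit-board vice, fixed, 114 (its x) x 184 (its y) x 45 mm. Origin: centre of its underside, on the 2 mm red mat; z up. Two white jaws stand across two rails, each 90 mm long (x = -43 to +47 mm), 14 mm thick, z = 24 to 44 mm. The fixed jaw's clamping face is at y = +53 mm; the sliding jaw is on its -y side. Black end blocks at y = +-78 to +-92 mm are 24 mm high.
- vice_bed (a point): point on the vice at the height of the rail tops (22 mm above the vice's origin), x = 2 mm (midway along the jaws), y = 0; axes as the vice. The two round white rails, 8 mm thick, run along the vice's y at x = -30 and x = +34 mm from the vice's origin; parts lie on them.
- board_vice_jaw (a joint): sliding jaw, in m, growing as it opens, 0 to 0.04. Clamping face at vice y = -(0.011 + value), with a 3 mm lip at z = 41 to 45 mm: the gap between the jaws is 64 mm + value, the entry from above 61 mm + value; closed on the 72 mm fan it reads about 0.008. Starts at 0.032 to 0.040. Slides with about 1 N, no spring, stays where it is left.
- jaw_back (a point): middle of the sliding jaw's back face (the face turned away from the fixed jaw), 34 mm above the vice's origin, 10 mm below the jaw's top; pushing here toward the vice's +y closes the jaw. Axes as the vice.
- pen: white and green felt pen, 17 x 135 x 16 mm, lying in front of the tray; bystander.
- flux_tin: round white tin with a green lid, 50 mm across, 24 mm high, behind the vice toward the tray; bystander.
- nut_driver: orange-handled nut driver, 26 x 186 x 25 mm, lying to the right of the vice; bystander.

How it is judged:
By the outcome, as a careful person would: the job done as asked, in the order asked, and still so for the second after the job is handed in, with the robot touching nothing.
It also fails if it takes over 64 s, if anything falls off the work surface, if the arm or the gripper's body presses on something with over 40 N, if the wrist force passes 120 N, or if a joint passes its speed limit or range.

## Working session

There is one attempt and no reset: what is moved stays moved. The work goes in short steps, each a Python script; the robot and the scene stay as the last script left them, time stands still between calls to the robot, and variables do not carry over. Pictures are saved under pics/ and viewed, at most 10 in all, crops included, and the job is handed in when it is done.

```bash
ls; mkdir -p pics; cat > h.py <<'E'
import numpy as np, cv2
from cell import robot, grip, kin, viewer
from scipy.spatial.transform import Rotation as Rn
def world(cam, p, info=None):
    i=info or viewer.camera_info(cam); R=np.array(i["R"]);t=np.array(i["t"])
    return R.T@(np.array(p)-t)
def down(yaw):  # tool z down, tool y axis (closing) at angle yaw from world x
    y=np.array([np.cos(yaw),np.sin(yaw),0]);z=np.array([0,0,-1.]);x=np.cross(y,z)
    return Rn.from_matrix(np.c_[x,y,z]).as_rotvec()
def pix2z(cam,uv,z,info=None):
    i=info or viewer.camera_info(cam); R=np.array(i["R"]);t=np.array(i["t"]);K=np.array(i["camera_matrix"])
    uv=np.atleast_2d(uv).astype(float); d=np.c_[(uv[:,0]-K[0,2])/K[0,0],(uv[:,1]-K[1,2])/K[1,1],np.ones(len(uv))]
    if cam=="wrist":
        r=np.hypot(d[:,0],d[:,1]); d=np.c_[d[:,:2]/r[:,None]*np.sin(r)[:,None],np.cos(r)]
    c=-R.T@t; w=d@R
    return c+w*((z-c[2])/w[:,2])[:,None]
def save(cam,name):
    im=viewer.read_camera(cam); cv2.imwrite(f"pics/{name}.png",im[...,::-1]); return im
E
python3 - <<'E'
from h import *
np.set_printoptions(precision=1,suppress=True)
for c in("top","side"):
    save(c,c+"0"); i=viewer.camera_info(c); print(c,-np.array(i["R"]).T@i["t"],np.array(i["camera_matrix"])[0])
    for n in["tray","fan","battery","charger","ssd","small_board","green_board","board_vice","vice_bed","jaw_back","pen","flux_tin","nut_driver"]:
        r=viewer.pinpoint(n,c)
        print(n,[(world(c,d["at"],i),round(d["confidence"],2)) for d in r[:2]])
print(robot.observe())
E
```

```text
pics
top [ 475.5  -56.4 1305.8] [472.7   0.  316.1]
tray [(array([567. , 206.8,  -3.5]), 0.95)]
fan [(array([535.8, 118.2,   3.4]), 0.59)]
battery [(array([546.4, 122.3,  14.8]), 0.88), (array([641.2, 293.3,   1.7]), 0.33)]
charger [(array([533.4, 119.9,   6.1]), 0.51)]
ssd [(array([542. , 293.9,  34.9]), 0.61)]
small_board [(array([637.9, 294.6,  -0.1]), 0.75)]
green_board [(array([664.7, 190.5,   1. ]), 0.8)]
board_vice [(array([ 473.7, -195.4,    2.7]), 0.95)]
vice_bed [(array([ 471.1, -198.9,   29.7]), 0.67)]
jaw_back [(array([ 482. , -258.3,   37.4]), 0.5)]
pen [(array([371. , 189.6,  -0.5]), 0.5), (array([ 476.4, -198.2,    0.3]), 0.28)]
flux_tin [(array([ 620.3, -120.6,    4.4]), 0.53)]
nut_driver [(array([ 445.8, -388.1,   -3.9]), 0.91)]
side [527.1 964.9 694.1] [592.5   0.  308.5]
tray [(array([564.6, 207.4,  -2.7]), 0.96)]
fan [(array([534.2, 125.8,   1.1]), 0.52)]
battery [(array([544.6, 120.4,  13. ]), 0.58)]
charger [(array([538.9, 292.7,   4.4]), 0.65)]
ssd [(array([545.3, 290.6,  33.8]), 0.76)]
small_board [(array([636.5, 294.8,  -0.1]), 0.71)]
green_board [(array([666
[... 173 characters left out ...]
back [(array([ 485.5, -258.9,   33.3]), 0.83)]
pen [(array([372. , 192.5,  -2. ]), 0.84), (array([ 617.1, -123.9,   -2.6]), 0.4)]
flux_tin [(array([ 617.8, -122.8,   -1.6]), 0.86)]
nut_driver [(array([ 446.7, -387.5,   -2.5]), 0.61), (array([538.4, 296.5,   5.2]), 0.58)]
{'t': 1.4, 'joints': array([ 1.2,  0.5, -0. ,  1.6,  0. ,  1.1, -0.1]), 'joint_velocities': array([-0., -0., -0., -0., -0.,  0.,  0.]), 'joint_torque': array([  0. , -52. ,  -0. , -24.4,  -0.1,   0. ,   0. ]), 'tcp_pos': array([ 228.2, -608.6,  214.6]), 'tcp_rot': array([-3.1, -0.6,  0. ]), 'contact_force': array([-0.6,  0.3, -0.7]), 'wrist_torque': array([ 0.,  0., -0.]), 'grip_force': 0.0, 'grip_width': 0.9967885043227542}
```

View top.

```bash
python3 -c "
import cv2
a=cv2.imread('pics/top0.png');cv2.imwrite('pics/top0c.png',cv2.resize(a[100:400,160:560],None,fx=2,fy=2,interpolation=cv2.INTER_CUBIC))"
```

```text
(no output)
```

View pics/top0c.png

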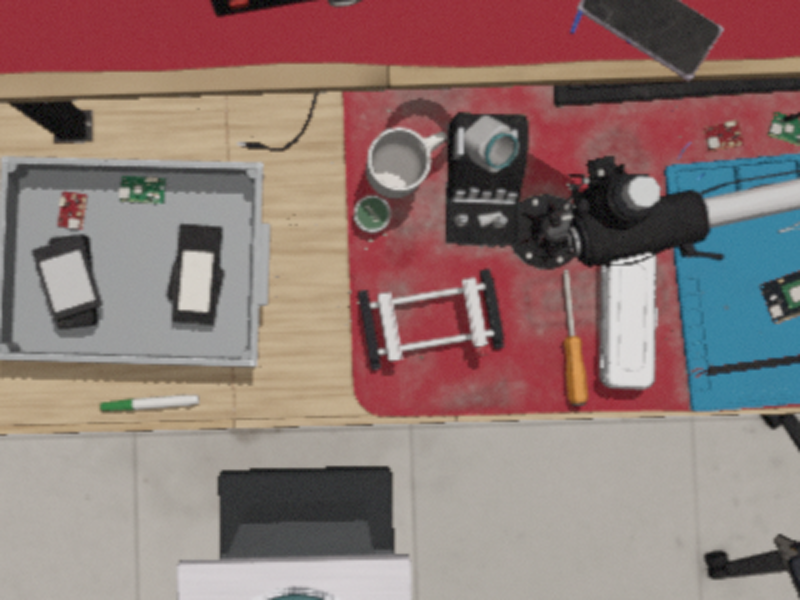

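View pics/side0.png

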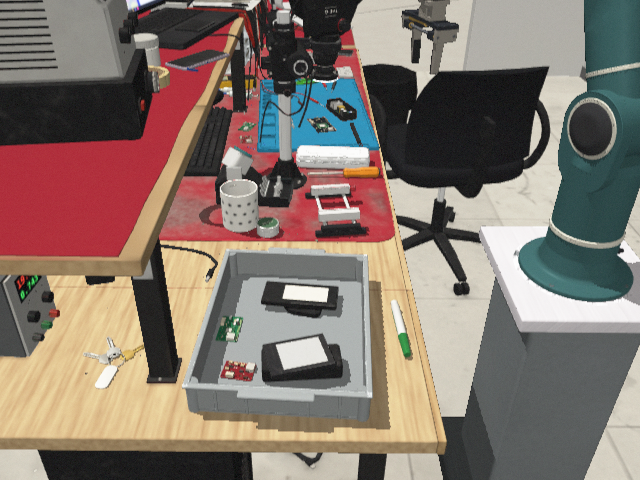

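The top view shows the battery on the fan in the right (−y) half of the tray, around crop px (197,275). The vice is at crop (430,320), the sliding jaw is on the −y side, and a microscope stands behind the vice at crop (545,230). The side view agrees, and there is free floor in mid-tray to slide the pack into.

```bash
python3 - <<'E'
from h import *
np.set_printoptions(precision=1,suppress=True)
viewer.read_camera("top");viewer.read_camera("side")
def rect(n,c,z,k=0):
    r=viewer.silhouettes(n,c)
    if not r: print(n,c,None);return
    m=r[k]["mask"]; cs,_=cv2.findContours(m.astype(np.uint8),0,2); q=max(cs,key=cv2.contourArea)[:,0]
    p=pix2z(c,q,z)[:,:2].astype(np.float32); rc=cv2.minAreaRect(p); print(n,c,round(r[k]["confidence"],2),m.sum(),np.array(rc[0]),np.array(rc[1]),rc[2],p.min(0),p.max(0))
for n,z in[("battery",26),("ssd",43),("charger",35),("fan",14),("board_vice",40),("board_vice_jaw",46),("tray",56),("green_board",12),("small_board",12)]:
    for c in("top","side"): rect(n,c,z)
def tri(a,b):
    from numpy.linalg import lstsq
    o=[];d=[]
    for c,p in(("top",a),("side",b)):
        x=pix2z(c,p,0)[0];y=pix2z(c,p,100)[0];o.append(x);d.append((y-x)/np.linalg.norm(y-x))
    A=np.c_[d[0],-d[1]];s=lstsq(A,o[1]-o[0],rcond=None)[0];u=o[0]+s[0]*d[0];v=o[1]+s[1]*d[1];return (u+v)/2,np.linalg.norm(u-v)
print("base col",pix2z("top",[(160+545/2,100+230/2)],0),pix2z("side",[(285,188)],0))
print("head?",tri((160+640/2,100+190/2),(330,10)),tri((160+600/2,100+235/2),(330,70)))
for nm in ("vice_bed","jaw_back","board_vice"):
    for c in("top","side"):
        print(nm,c,[world(c,d["at"]) for d in viewer.pinpoint(nm,c)[:1]])
E
```

```text
battery top 0.58 1129 [542.  118.6] [ 62.8 136.6] 85.1436996459961 [473.7  82.8] [610.9 153.8]
battery side 0.97 1811 [544.8 132.4] [ 70.4 134.5] 84.68109893798828 [475.4  93.5] [613.4 171.8]
ssd top 0.56 951 [543.7 292.2] [99.4 72.6] 15.390900611877441 [490.4 247.1] [597.4 335.1]
ssd side 0.59 2195 [543.9 299.7] [100.1  76.4] 16.20463752746582 [487.6 251.5] [599.4 345.2]
charger top 0.46 221 [486.2 280.1] [22.2 55.4] 7.748671054840088 [474.1 252.2] [500.1 306.5]
charger side 0.96 958 [538.  307.5] [123.8  73.1] 5.902947425842285 [475.1 265.7] [602.6 347.7]
fan top 0.56 39 [527.5 156.8] [ 7.5 33. ] 81.58256530761719 [511.  151.7] [543.8 160.5]
fan side 0.72 279 [540.4 163.5] [22.9 65.9] 82.06901550292969 [506.7 150.2] [572.3 176.8]
board_vice top 0.64 1067 [ 469.9 -195.4] [108.  182.5] 6.821415424346924 [ 408.8 -288.7] [ 532.6 -100.9]
board_vice side 0.8 1613 [ 475.4 -151.3] [111.1 221.3] 4.052114486694336 [ 413.9 -262.2] [535.1 -38.4]
board_vice_jaw top 0.77 225 [ 473.  -253.5] [100.6  16.1] 7.852838516235352 [ 423.5 -265.9] [ 522.3 -239.7]
board_vice_jaw side 0.62 420 [ 476.3 -228.
[... 437 characters left out ...]
[683.1 239.2]
small_board top 0.53 230 [636.5 291.5] [36.9 49.1] 80.92760467529297 [611.2 271.4] [661.8 310.8]
small_board side 0.62 421 [ 473.2 -292. ] [110.3  48.8] 9.089893341064453 [ 419.5 -319.9] [ 526.1 -263. ]
base col [[ 589.8 -360.8    0. ]] [[ 590.  -318.7    0. ]]
head? (array([ 538.2, -347.5,  420.8]), np.float64(98.51899696703279)) (array([ 521.6, -349. ,  288.3]), np.float64(71.37246189819348))
vice_bed top [array([ 472.2, -196.1,   28. ])]
vice_bed side [array([ 474.7, -199.7,   20.6])]
jaw_back top [array([ 481.9, -259.8,   37.1])]
jaw_back side [array([ 483.3, -260.5,   33.4])]
board_vice top [array([ 475.7, -197.1,    0.8])]
board_vice side [array([ 466.8, -199.8,   -1. ])]
```

```bash
cat >> h.py <<'E'
def st(tag=""):
    o=robot.observe(); print(tag,round(o["t"],1),np.round(o["tcp_pos"],1),"F",np.round(o["contact_force"],1),"g",round(o["grip_width"],3),round(o["grip_force"],1),flush=True); return o
def polar(r,deg,z): b=np.radians(deg); return [r*np.cos(b),r*np.sin(b),z]
E
python3 - <<'E'
from h import *
np.set_printoptions(precision=2,suppress=True)
def chk(p,yaw):
    q=kin.ik(p,down(yaw)); print(np.round(p,0),np.round(yaw,2),q); return q
a=np.radians(-69.5); chk(polar(430,-69.5,300),a); chk(polar(430,-30,300),np.radians(-30)); chk(polar(430,8,300),np.radians(8))
chk([540,68,150],np.radians(-5));chk([540,68,18],np.radians(-5));chk([555,190,18],np.radians(-5))
chk([535,122,6],np.radians(-8));chk([473,-187,26],np.radians(8));chk([435,-290,34],np.radians(8))
E
```

```text
[ 151. -403.  300.] -1.21 [ 1.17  0.   -0.04  2.    0.    1.14 -0.08]
[ 372. -215.  300.] -0.52 [ 0.81  0.02 -0.37  1.98  0.01  1.14 -0.08]
[426.  60. 300.] 0.14 [ 0.66  0.06 -0.89  1.96  0.05  1.14 -0.11]
[540  68 150] -0.09 [ 0.34  0.46 -0.66  1.89  0.36  0.91 -0.58]
[540  68  18] -0.09 [ 0.2   0.64 -0.49  1.96  0.48  0.66 -0.69]
[555 190  18] -0.09 [ 0.09  0.74 -0.64  1.85  0.62  0.76 -0.97]
[535 122   6] -0.14 [ 0.12  0.68 -0.52  1.95  0.54  0.66 -0.88]
[ 473 -187   26] 0.14 [ 0.67  0.57 -0.44  2.04  0.42  0.61  0.08]
[ 435 -290   34] 0.14 [ 0.81  0.56 -0.35  2.01  0.32  0.62  0.38]
```

```bash
python3 - <<'E'
from h import *
yaw=np.radians(-5); n=np.array([-np.sin(yaw),np.cos(yaw)]); c=np.array([543.5,119.5])
o=robot.observe()
robot.servo_line(polar(430,-69.5,300),feed=250,rotation=down(np.radians(-69.5)))
grip(0.5,10)
robot.movep(polar(430,-30,300),down(np.radians(-30))); robot.movep(polar(430,8,300),down(np.radians(8)))
p=c-52*n; st("sweep")
robot.movep([p[0],p[1],130],down(yaw)); st("above")
i=viewer.camera_info("wrist"); save("wrist","w1"); print(pix2z("wrist",[(320,240)],0,i), -np.array(i["R"]).T@i["t"])
E
```

```text
sweep 6.8 [426.   57.9 299.8] F [ 0.5 -0.4  0.5] g 0.499 0.0
above 7.6 [539.1  66.9 130.4] F [ 0.7 -0.6  0.3] g 0.504 0.0
[[534.44610221  55.19139472   0.        ]] [545.28273397 139.13032534 301.23732152]
```

View pics/w1.png

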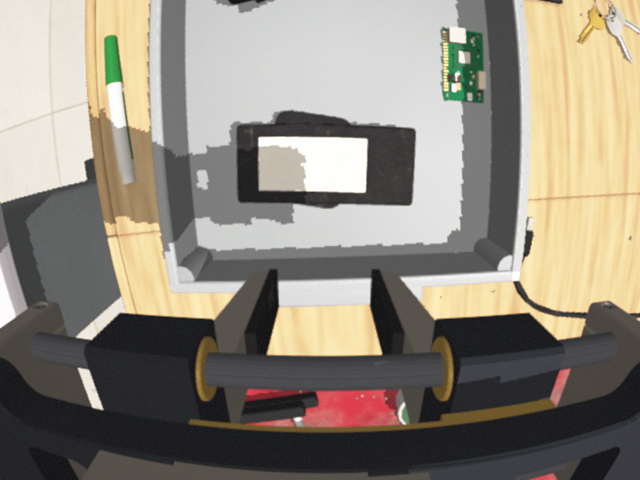

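The wrist view shows the pack at px (238–415, 124–205), the fan showing behind it at (280–350, 110–125), and free floor beyond. I'll check the position and then push.

```bash
python3 - <<'E'
from h import *
np.set_printoptions(precision=1,suppress=True)
q=pix2z("wrist",[(238,124),(415,128),(413,205),(240,203)],26); print(q,q.mean(0))
d=q[1]-q[0]; print(np.degrees(np.arctan2(d[1],d[0])),np.linalg.norm(d),np.linalg.norm(q[2]-q[1]))
c=q.mean(0)[:2]
if np.hypot(*(c-[543.5,119.5]))>9: raise SystemExit("check")
yaw=np.radians(-5); n=np.array([-np.sin(yaw),np.cos(yaw)])
p=c-52*n
robot.servo_line([p[0],p[1],130],feed=100); robot.servo_line([p[0],p[1],18],feed=100); st("down")
for s in np.r_[-42,-30:46:10,43]:
    x=c+s*n; robot.servo_line([x[0],x[1],18],feed=35); o=st(s)
    if np.linalg.norm(o["contact_force"])>9: print("stop");break
i=viewer.camera_info("wrist"); save("wrist","w2")
E
```

```text
[[482.9 156.8  26. ]
 [614.3 142.5  26. ]
 [609.5  83.8  26. ]
 [477.4  96.9  26. ]] [546. 120.  26.]
-6.2444335433257745 132.09821023119056 58.90374783980498
down 9.2 [542.   68.3  18.6] F [-0.3  0.1  0.6] g 0.503 0.0
-42 9.6 [542.4  78.5  18.1] F [-0.6  0.1  0.2] g 0.5 0.0
-30 10.1 [543.4  90.6  18. ] F [ 0.3  0.1 -0.5] g 0.499 0.0
-20 10.6 [544.3 100.7  18. ] F [ 0.2  0.4 -0.2] g 0.498 0.0
-10 11.0 [545.2 110.7  18. ] F [-0.8 -0.1  0.9] g 0.498 0.0
0 11.4 [546.1 120.7  18. ] F [-0.5 -0.7 -1. ] g 0.503 0.0
10 11.9 [546.9 130.5  18. ] F [ 0.7  0.6 -0.1] g 0.496 0.0
20 12.3 [547.8 140.5  18.1] F [-0.4  0.   0. ] g 0.504 0.0
30 12.7 [548.6 150.4  18.1] F [-0.1 -1.  -0.4] g 0.504 0.0
40 13.2 [549.5 160.3  18. ] F [-0.2  0.4 -1.3] g 0.499 0.0
43 13.4 [549.8 163.   18. ] F [-0.3 -0.1  0.7] g 0.498 0.0
```

View pics/w2.png

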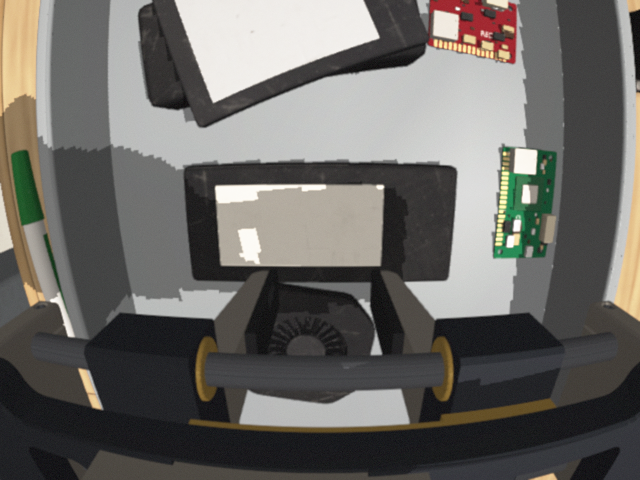

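The pack now lies beyond the fan: its near edge is at row ~278 and the fan's far edge at ~285. I'll back off, lift and measure both.

```bash
python3 - <<'E'
from h import *
np.set_printoptions(precision=1,suppress=True)
o=robot.observe();p=o["tcp_pos"]
robot.servo_line([p[0]-0.3,p[1]-4,18],feed=40); robot.servo_line([p[0]-.3,p[1]-4,90],feed=120)
grip(1.0)
robot.movep([535,85,150],down(np.radians(-8)))
i=viewer.camera_info("wrist"); save("wrist","w3")
def rect(n,c,z,i):
    r=viewer.silhouettes(n,c)
    if not r: print(n,c,None);return
    m=r[0]["mask"]; cs,_=cv2.findContours(m.astype(np.uint8),0,2); q=max(cs,key=cv2.contourArea)[:,0]
    for zz in z:
        p=pix2z(c,q,zz,i)[:,:2].astype(np.float32); rc=cv2.minAreaRect(p); print(n,c,zz,round(r[0]["confidence"],2),m.sum(),np.array(rc[0]),np.array(rc[1]),round(rc[2],1),p.min(0),p.max(0))
rect("fan","wrist",[14],i); rect("battery","wrist",[16],i)
for n in("fan","battery"): print(n,[world("wrist",d["at"],i) for d in viewer.pinpoint(n,"wrist")[:1]])
for c in("top","side"):
    viewer.read_camera(c); rect("fan",c,[14],None); rect("battery",c,[16],None)
    for n in("fan","battery"): print(n,c,[world(c,d["at"]) for d in viewer.pinpoint(n,c)[:1]])
st()
E
```

```text
fan wrist 14 0.84 6668 [536.2 123. ] [71.6 70.1] 76.4 [495.9  84.8] [574.  163.9]
battery wrist 16 0.91 11516 [549.9 193.9] [ 60.2 134.6] 85.0 [481.5 158.7] [618.6 229.1]
fan [array([531.5, 124. ,   4.4])]
battery [array([552.2, 197.3,   1.9])]
fan top None
battery top None
fan top [array([ 483.7, -260.7,   34.8])]
battery top []
fan side 14 0.57 957 [536.  132.4] [73.2 72. ] 77.9 [497.1  95.4] [573.1 168.9]
battery side 16 0.59 1875 [550.7 203.8] [ 68.6 134.5] 88.3 [482.8 169.1] [618.4 238.7]
fan side [array([535. , 124.1,   3.9])]
battery side [array([551.6, 193.9,   3.5])]
 16.5 [535.  85. 150.] F [ 0.3 -0.1 -1.1] g 0.997 0.0
```

View pics/w3.png

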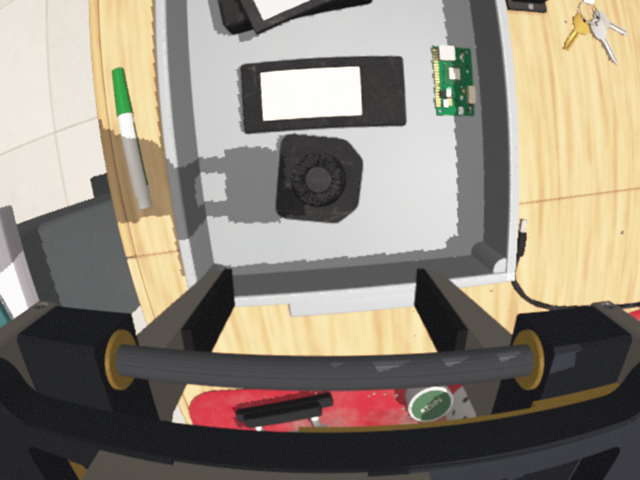

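The pack is flat on the floor (origin z ≈ 2–4) and clear of the fan. The fan is at (536,123), yaw ≈ −13°, with its 70 mm sides facing the fingers. Next: grasp it.

```bash
python3 - <<'E'
from h import *
np.set_printoptions(precision=1,suppress=True)
yaw=np.radians(-13.3); f=[536,123]
robot.movep([*f,60],down(yaw)); robot.servo_line([*f,6],feed=60); st("down")
grip(0.6,15); o=st("gripped"); print(o["grip_width"]*92)
robot.servo_line([*f,30],feed=50); st(); robot.servo_line([*f,150],feed=150); o=st("up")
if o["grip_width"]<0.7: raise SystemExit("lost")
robot.movep([480,-60,170],down(np.radians(0)))
robot.movep([405,-225,170],down(np.radians(8))); st("look")
i=viewer.camera_info("wrist"); save("wrist","w4")
print(pix2z("wrist",[(320,240)],0,i))
for n in("vice_bed","jaw_back","board_vice","fan"): print(n,[(world("wrist",d["at"],i),d["confidence"]) for d in viewer.pinpoint(n,"wrist")[:1]])
E
```

```text
down 18.0 [536.2 123.2   6.2] F [ 0.3  0.1 -0.2] g 0.999 0.0
gripped 18.5 [536.2 123.    6.2] F [0.1 0.4 2.7] g 0.756 15.0
69.53079044395258
 19.1 [536.1 122.8  30.2] F [-0.3 -0.1 -0.3] g 0.757 15.0
up 20.1 [535.4 122.6 149.1] F [ 0.6  0.  -1.3] g 0.758 15.0
look 21.6 [ 406.4 -223.1  170.1] F [1.5 0.4 0.4] g 0.755 15.0
[[ 405.8 -246.4    0. ]]
vice_bed []
jaw_back [(array([ 480.8, -263. ,   32. ]), 0.98)]
board_vice []
fan [(array([ 401.5, -225. ,  169.1]), 0.82)]
```

View pics/w4.png

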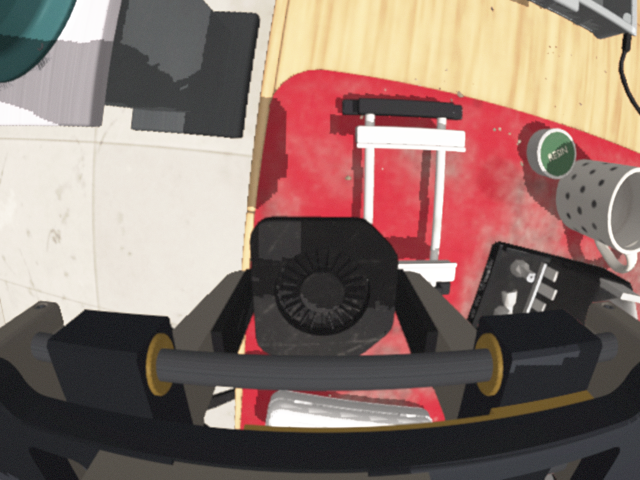

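The fan is held squarely, with its grip width reading 69.5 mm. The fixed jaw's clamping edge runs (357,148)–(464,151), and the rails run from (369,148) to (365,218) and from (441,151) to (435,262).

```bash
python3 - <<'E'
from h import *
np.set_printoptions(precision=1,suppress=True)
print("jaw edge",pix2z("wrist",[(357,148),(464,151),(356,128),(466,130)],46))
print("rails",pix2z("wrist",[(369,160),(367,218),(441,160),(436,255)],23))
print("slide jaw top edges",pix2z("wrist",[(456,264),(453,281)],46))
i=viewer.camera_info("wrist")
print(-np.array(i["R"]).T@i["t"])
E
```

```text
jaw edge [[ 422.2 -155.3   46. ]
 [ 510.7 -141.8   46. ]
 [ 419.1 -139.7   46. ]
 [ 509.4 -124.2   46. ]]
rails [[ 436.1 -164.2   23. ]
 [ 442.7 -214.7   23. ]
 [ 499.6 -153.1   23. ]
 [ 513.1 -239.5   23. ]]
slide jaw top edges [[ 525.2 -238.8   46. ]
 [ 526.5 -254.9   46. ]]
[ 395.4 -151.8  340.9]
```

```bash
python3 - <<'E'
from h import *
np.set_printoptions(precision=1,suppress=True)
yaw=np.radians(8.7); f=[473.2,-195.6]
robot.servo_line([*f,120],feed=120,rotation=down(yaw)); st()
robot.servo_line([*f,31],feed=80); o=st()
for z in(29,28,27,26.2,25.6):
    robot.servo_line([*f,z],feed=15); o=st(z)
    if o["contact_force"][2]>3.5: break
grip(0.95,5); st("open")
robot.servo_line([*f,50],feed=80)
robot.servo_line([*f,140],feed=150)
robot.movep([410,-230,160],down(yaw)); st()
i=viewer.camera_info("wrist"); save("wrist","w5"); 
for n in("fan","jaw_back","vice_bed"): print(n,[(world("wrist",d["at"],i),d["confidence"]) for d in viewer.pinpoint(n,"wrist")[:1]])
save("side","s5")
for n in("fan","jaw_back","vice_bed"): print(n,[(world("side",d["at"]),d["confidence"]) for d in viewer.pinpoint(n,"side")[:2]])
E
python3 -c "
import cv2,numpy as np
a=cv2.imread('pics/w5.png');b=cv2.imread('pics/s5.png')[140:260,240:400]
b=cv2.resize(b,None,fx=2,fy=2)
a=cv2.resize(a[60:330,200:560],(480,360));c=np.zeros((360,800,3),np.uint8);c[:,:480]=a;c[:240,480:]=b
cv2.imwrite('pics/c5.png',c)"
```

```text
22.8 [ 472.9 -195.9  120.2] F [-0.2 -0.9 -0.2] g 0.755 15.0
 24.0 [ 473.6 -195.7   31.5] F [ 0.8  1.2 -0.6] g 0.756 15.0
29 24.3 [ 473.2 -195.7   29.1] F [-0.5 -0.2 -1. ] g 0.76 15.0
28 24.5 [ 473.1 -195.6   28. ] F [ 0.5 -0.6 -0.7] g 0.761 15.0
27 24.8 [ 473.2 -195.6   26.9] F [ 0.3  0.1 -1.8] g 0.762 15.0
26.2 25.0 [ 473.3 -195.6   26.2] F [-1.2 -0.1 -0.2] g 0.76 15.0
25.6 25.3 [ 473.4 -195.6   26.1] F [-1.   0.6  4.6] g 0.758 15.0
open 25.7 [ 473.1 -195.6   25.5] F [ 0.1  0.3 -0. ] g 0.949 0.0
 27.4 [ 408.8 -230.6  159.3] F [-0.2  0.1  0.6] g 0.948 0.0
fan [(array([ 466.1, -192.9,   23.2]), 0.57)]
jaw_back [(array([ 480. , -261.7,   31.4]), 0.82)]
vice_bed []
fan [(array([ 471.7, -195.5,   19.9]), 0.83)]
jaw_back [(array([ 481.7, -262.1,   33.7]), 0.72)]
vice_bed [(array([ 474.8, -199.4,   18.3]), 0.69)]
```

View pics/c5.png

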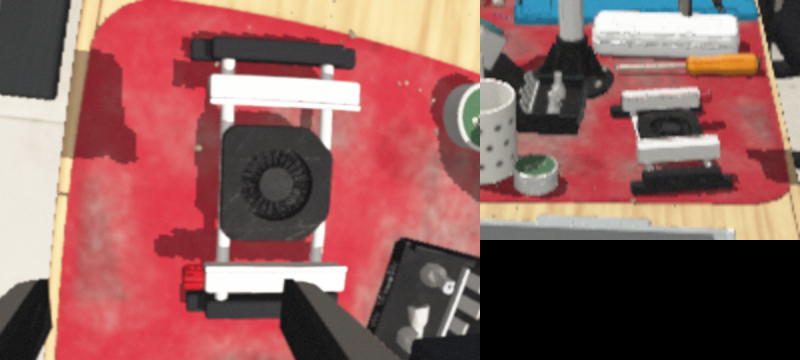

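The fan lies square on both rails, between the jaws. I'll close the jaw using only the +x finger, which keeps the gripper body away from the microscope post and the jaw's red knob.

```bash
python3 - <<'E'
from h import *
np.set_printoptions(precision=1,suppress=True)
yaw=np.radians(8.7); X=np.array([np.cos(yaw),np.sin(yaw)]);Y=np.array([-X[1],X[0]]); b=np.array([474,-200.5])
P=lambda y,z:[*(b-55*X+y*Y),z]
grip(1.0)
robot.movep(P(-86,150),down(yaw)); robot.servo_line(P(-86,34),feed=110); st("down")
robot.servo_line(P(-73,34),feed=50); st(-73)
for y in np.r_[-65,-55,-48,-45:-35]:
    robot.servo_line(P(y,34),feed=30 if y<-45 else 15); o=st(y); F=-o["contact_force"][:2]@Y
    if F>5: break
robot.hold(0.2); st("hold")
robot.servo_line(P(y-20,34),feed=60); robot.servo_line(P(y-20,130),feed=150)
robot.movep(P(-80,160),down(yaw)); st()
i=viewer.camera_info("wrist"); save("wrist","w6")
for n in("fan","jaw_back"): print(n,[(world("wrist",d["at"],i),d["confidence"]) for d in viewer.pinpoint(n,"wrist")[:1]])
save("side","s6")
for n in("fan","jaw_back","battery","pen","flux_tin","nut_driver"): print(n,[(world("side",d["at"]),d["confidence"]) for d in viewer.pinpoint(n,"side")[:1]])
E
python3 -c "
import cv2,numpy as np
a=cv2.imread('pics/w6.png');b=cv2.imread('pics/s6.png')[140:420,180:440]
b=cv2.resize(b,None,fx=1.3,fy=1.3)[:,:320]
a=cv2.resize(a[60:330,200:560],(480,360));c=np.zeros((364,800,3),np.uint8);c[:360,:480]=a;c[:b.shape[0],480:480+b.shape[1]]=b
cv2.imwrite('pics/c6.png',c)"
```

```text
down 29.6 [ 433.1 -294.1   34.6] F [-0.6 -0.1 -0.8] g 0.997 0.0
-73 30.0 [ 430.8 -280.6   34.2] F [ 0.3 -0.2 -0.1] g 0.999 0.0
-65 30.4 [ 429.4 -272.8   34. ] F [-0.4 -0.6 -0.7] g 0.997 0.0
-55 30.9 [ 427.9 -262.8   34. ] F [-0.4 -0.1  0. ] g 1.005 0.0
-48 31.3 [ 426.8 -255.9   34. ] F [0.8 0.8 0.3] g 1.003 0.0
-45 31.7 [ 426.4 -253.2   34. ] F [-0.6 -0.4 -1.3] g 1.002 0.1
-44 31.9 [ 426.3 -252.3   34. ] F [ 0.3 -0.5 -1.3] g 1.0 0.4
-43 32.2 [ 426.2 -251.3   34. ] F [ 0.5 -0.8  0.1] g 1.002 0.5
-42 32.4 [ 426.  -250.2   34. ] F [-0.6 -1.4 -0.4] g 1.001 0.5
-41 32.7 [ 425.8 -249.2   34. ] F [ 1.  -0.  -0.2] g 0.999 0.4
-40 32.9 [ 425.7 -248.3   34. ] F [ 0.5 -1.  -0.9] g 0.999 0.6
-39 33.2 [ 425.7 -248.1   34.1] F [ 2.2 -4.4 -1.7] g 1.002 2.1
-38 33.4 [ 425.6 -247.9   34.1] F [ 1.1 -6.6 -3.8] g 0.999 3.3
hold 33.6 [ 425.6 -247.9   34.1] F [ 1.7 -6.5 -3.7] g 0.997 3.3
 35.2 [ 431.8 -288.6  159.7] F [ 0.3  0.3 -1.1] g 1.0 0.0
fan [(array([ 466.8, -183.4,   24.8]), 0.7)]
jaw_back [(array([ 475.5, -229.3,   33.9]), 0.82)]
fan [(array([ 469.6, -178.5,   17.4]), 0.75)]
jaw_back [(array([ 480.5, -232. ,   32.6]), 0.61)]
battery [(array([553.2, 196.1,   2. ]), 0.65)]
pen [(array([372.1, 193. ,   0. ]), 0.69)]
flux_tin [(array([ 618.1, -124.5,   -1.6]), 0.84)]
nut_driver [(array([ 444.9, -386.3,   -1.3]), 0.7)]
```

View pics/c6.png

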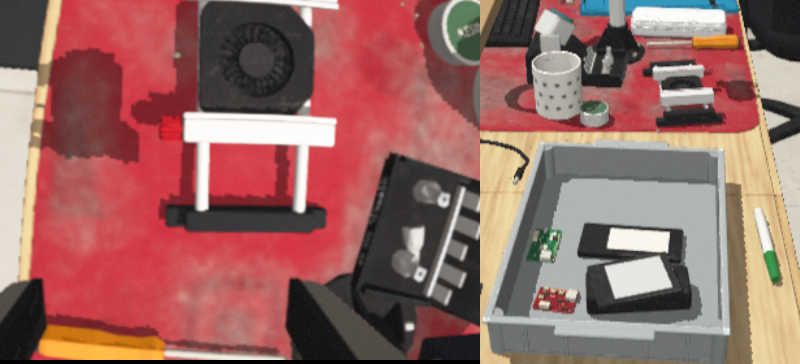

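The jaw is up against the fan and the bystanders haven't moved. I'll take a closer look at the fit before handing in.

```bash
python3 -c "
import cv2
a=cv2.imread('pics/w6.png')[0:180,300:480];cv2.imwrite('pics/c7.png',cv2.resize(a,(600,600),interpolation=cv2.INTER_CUBIC))"
```

```text
(no output)
```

View pics/c7.png

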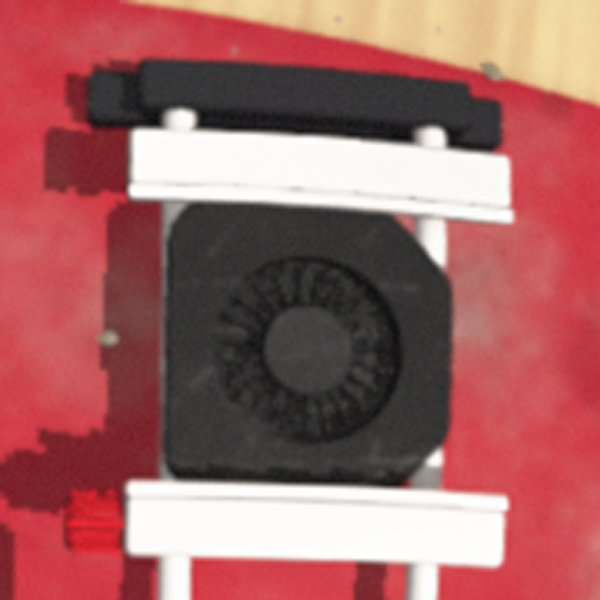

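The fan is flat and square, touching both jaws (px 165–452), within about 3 mm of midway along them. The gripper is clear, so I'm handing it in.

```bash
python3 -c "
from h import *
st(); print(robot.job_done())"
```

```text
35.7 [ 431.7 -287.6  159.8] F [0.  0.7 0.2] g 1.0 0.0
the job is handed in; nothing more can be done
None
```

Job handed in at about 36 s: the battery pack was slid flat onto the tray floor, and the fan lies flat on the vice rails, held between both jaws about 3 mm off midway; the pen, flux tin and nut driver were not moved.

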